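Seat the aquarium tray and open the conditioner bottle

ROBOT

A 6-joint arm with a two-finger parallel gripper is mounted at the origin on the work surface. World frame = base frame: x ahead of the robot, y to its left, z up, the work surface at z = 0. Lengths are in m, angles in rad, forces in N, time in s.
With the tool pointing down it reaches from about 0.375 to 0.9 m from the base axis. Payload 3.1 kg.
Tool frame: the origin (TCP) lies at the very end of the fingers, on their centre line; the grasp point (between the pads) lies 19 mm behind it (arm.pinch_z is the distance from the TCP to the grasp point, in m); z points along the fingers, y is the line along which they close (so a half turn about z gives the same grasp; the last joint's range is limited). The gripper opens to 87 mm and grips with 3 to 60 N. Pads are 19 mm wide; open, the fingers measure 117 mm over their backs; the gripper's body (75 mm by 190 mm) begins 51 mm behind the grasp point.
Start: joints at [1.065, 0.527, 1.433, -0, 1.181, -0.178], TCP at [0.201, 0.592, 0.223] pointing down, gripper open.
Joint ranges: [-3.08, 3.08], [-0.75, 2.2], [0.22, 2.44], [-1.43, 4.57], [0, 2.65], [-2.85, 2.85]. Speed limits (rad/s): [2.79, 2.79, 3.14, 3.14, 3.14, 3.14].

INTERFACE

Orientations are given as a rotation vector (axis times angle).
In Python, from cell import arm gives the robot as it stands.
- The arm moves only by the shell command python3 -m jog 'ROWS' [FORCE]. ROWS is JSON, a list of rows, each a list of 5 numbers: the shift along the world's x, y, z as a fraction of full scale, then the turn about the world's z as a fraction of full scale, then the opening, from 0 (shut) to 1 (fully open). In form: [[x, y, z, turn, gripper], ...]. A call has exactly 5 rows; each row shifts and turns the commanded pose from where the row before left it; what a row does not reach is not made up. Full scale, the value 1, is 800 mm for a shift and pi/4 rad for a turn. A row lasts 1/8 s, in which the tool goes at most 62.5 mm and 10.7 degrees, less where a joint would pass 70% of its speed; a pose out of reach is approached as far as the arm can. A call with a number of a shift or a turn outside -1 to 1 is refused whole. A call with a gripper value outside its range is refused whole. The fingers move at their own pace and stop on an object; FORCE is the grip in N (left out, the last holds). Time passes only in rows, so rows that do not move let the fingers close, or fill a call up. It gives the time, the measured TCP pose, the force, the opening and the grip force at its end, in the units of the state.
- arm.state(): the state, without advancing time (a new reading comes with each control period).
- arm.camera(name): name is "scene" or "top" or "wrist"; returns (picture, depth): 384x512x3 uint8, red, green, blue; 384x512 float32, m along the optical axis (not along the pixel's ray), 0 where there is no reading.
- arm.camera_model(name): a dict with "fov_y" (degrees; the focal length in pixels is half the picture's height over the tangent of half this angle, whatever the lens; pixels are square), "cx", "cy" (the principal point, pixels), "rvec" (rotation vector, rad) and "tvec" (3), from world to camera coordinates, as OpenCV has them. Camera axes: x right, y down, z forward; pixel columns grow to the right and rows downward; lengths in m; the calibration is good to about 2 mm. A picture is of the moment at which its call begins: read the wrist's pose just before it. camera_model takes no time and is no camera call; for the wrist camera it gives the pose at the moment of the call.
- arm.hand_in(): hands the job in; it is judged then, once.
The state is a dict: "clock": time; "joints": joint angles; "qd": joint speeds; "tau": joint torques, N m; "position": TCP position; "tcp_rot": TCP orientation; "force": force on the tool from outside, world axes, zero at the start; "moment": the same for the moment, N m; "grip_width": finger opening in m; "grasp_force": force on a finger pad.
Only numpy, scipy, OpenCV 4.12 (cv2) and the standard library are available. Lean on these libraries where they do the work, as an engineer would, in place of code of your own. Each camera call takes 0.05 s, during which the arm holds its last target. There are 200 camera calls.

TASK

Push the pulled-out grey tray fully home until its catch takes it, so that it stands firm. Then open the conditioner bottle that stands in it, the taller one with the broad ribbed safety cap: press the cap down, turn it anticlockwise about a sixth of a turn while it is down, and lift it off. Finish still holding the cap in the gripper, level and about a hand's width straight above the open bottle, with the bottle left standing in its well and everything else left undisturbed.

Things in the scene. Friction and masses are not known exactly. Their poses are not given: they have to be found in the camera images.
- tray_home (a point): a point fixed to the white carcass that the grey tray slides in: tray_front lies exactly here when the tray is fully home, at its hard stop; same axes as tray_front. The tray starts 50 to 85 mm out, towards the robot. It drags with about 2 N; over the last 12 mm a spring roller catch resists with up to 8 N until 5 mm out, then draws the tray in and holds it home
- tray_front (a point): middle of the front edge of the pull lip (8 mm deep, 12 mm high, 120 mm long along y, 64 mm above the work surface) on the tray's 384 mm wide front panel, where to push. x points into the carcass, the way home; y along the front; z up. Tray walls 45 mm high, its floor 18 mm above the work surface. It holds two square wells 65 mm wide, 34 mm deep
- cap_mid (a point): middle (on the axis, half-way up) of the white, round, ribbed safety cap, 49 mm across, 22 mm tall, axis z upright: its top lies 11 mm above this point, its lower edge 11 mm below. The cap sits on the taller bottle, in either well. Grip it across at any yaw; going no more than 10 mm past its lower edge keeps fingertips off the bottle's shoulder when it is pressed
- cap: the same cap, origin at the centre of its lower edge. Push-and-turn bayonet: sprung up with 5 N and locked. Press it straight down 4 to 5 mm (solid at 5 mm, spring then 13 N), keep it down and turn it anticlockwise seen from above: clear of the lock from about 40 degrees, stopped at about 84, so 60 degrees is best. Then it lifts straight off. Locked against clockwise turning. 45 g
- bottle_rim (a point): centre of the mouth of the taller bottle, under the cap, 130 mm above its foot; before pressing it lies 2 mm below cap_mid. x, y square with its sides, z up. Square body 62 mm wide and 92 mm tall, then a shoulder narrowing to the neck. Loose, 0.2 to 0.5 kg, standing in a well 115 mm left or right of the tray's middle, 96 mm behind tray_front, with 1.5 mm of play; the well keeps it from turning
- dropper_bottle: bystander in the other well: shorter bottle, 60 mm square, 110 mm tall with a slim pointed spout; origin under its foot
- shell: bystander in the tray between the wells: white ceramic shell about 80 mm long, 30 mm high; origin under its middle
- valve: bystander in the tray between the wells: clear acrylic valve with a small lever, 72 mm long, 39 mm high; origin under its middle
- planting_fork: bystander lying along the back of the tray: steel planting fork, 252 mm long, 12 mm thick; origin under its middle
- feeding_cone: bystander on the cabinet top at the left: open plastic feeding cone, 72 mm across, 62 mm tall; origin under its foot
- glass_lid: bystander on the cabinet top at the right: 160 x 200 mm glass lid on rubber feet with a plastic clamp on its edge, 45 mm high; origin under its middle
- algae_scraper: bystander on the cabinet top at the left, black algae scraper with a steel blade, 260 mm long, 75 mm wide, 10 mm thick; origin under its middle
Mind the look-alikes: they are no part of the job. What is shaped like the cap but yellow is not meant.

How it is judged:
On the way, in this order (a step that is already met when the one before it is completed fails the run):
1. the tray is home in its catch (x of tray_front in the frame of tray_home above -0.002 m), for 0.2 s.
2. the cap is pressed down (z of cap_mid in the frame of bottle_rim below -0.0003 m), for 0.1 s.
3. the cap is turned free (angle between the x axis of cap_mid and the x axis of bottle_rim, either way round above 0.6 rad), for 0.1 s.
At the end, for the whole second after the job is handed in: the tray is home (under 3 mm out); the cap is held still in the gripper, its middle 45 to 200 mm above the bottle's rim and within 30 mm of its axis, tilted less than 14 degrees; the bottle stands upright on the floor of its well (x of tray_front in the frame of tray_home above -0.003 m and z of cap_mid in the frame of bottle_rim between 0.045 and 0.2 m and horizontal distance between cap_mid and bottle_rim below 0.03 m and angle between cap_mid's own z axis and vertical below 0.25 rad and contact force between cap and the fingers above 1 N and linear speed of cap below 0.03 m/s and angle between bottle_rim's own z axis and vertical below 0.07 rad and height (world z) of bottle_rim between 0.143 and 0.153 m); the arm keeps its last pose, push and grip.
It fails at once if the other bottle is tipped or lifted out of its well (z of dropper_bottle in the frame of tray_front above -0.03 m or z of dropper_bottle in the frame of tray_front below -0.056 m or angle between dropper_bottle's own z axis and vertical above 0.25 rad).
It fails at once if the shell or the valve is knocked over or out of the tray (z of any of shell, valve in the frame of tray_front above -0.025 m or z of any of shell, valve in the frame of tray_front below -0.056 m or angle between shell's own z axis and vertical above 0.5 rad or angle between valve's own z axis and vertical above 0.6 rad).
It fails at once if the fork is lifted or knocked out of the tray (z of planting_fork in the frame of tray_front above -0.015 m or z of planting_fork in the frame of tray_front below -0.056 m).
It fails at once if the cone, the glass lid or the scraper on the cabinet top is shifted (distance of any of feeding_cone, glass_lid, algae_scraper from where it was at the start of the episode above 0.03 m).
It fails at once if the cap is forced round without being pressed down (angle between the x axis of cap_mid and the x axis of bottle_rim, either way round between 0.19 and 0.45 rad and z of cap_mid in the frame of bottle_rim between -0.0003 and 0.004 m).
It also fails if it takes over 48 s, if anything falls off the work surface, if the arm or the gripper's body presses on something with over 40 N, if the wrist force passes 120 N, or if a joint passes its speed limit or range.

## Working session

There is one attempt and no reset: what is moved stays moved. The work goes in short steps, Python scripts to look and compute and a shell command to move; the robot and the scene stay as the last step left them, time stands still between calls to the robot, and variables do not carry over. Pictures are saved under pics/ and viewed, at most 10 in all, crops included, and the job is handed in when it is done.

```bash
mkdir -p pics; cat > h.py <<'E'
import numpy as np, cv2
from cell import arm
def grab(n,f):
    m=arm.camera_model(n); p,d=arm.camera(n); cv2.imwrite('pics/'+f+'.png',p[:,:,::-1]); 
    h,w=d.shape; fl=h/2/np.tan(np.radians(m['fov_y'])/2)
    v,u=np.mgrid[:h,:w]; P=np.stack([(u-m['cx'])/fl*d,(v-m['cy'])/fl*d,d],-1)
    R=cv2.Rodrigues(np.array(m['rvec'],float))[0]; W=(P-np.array(m['tvec']))@R
    W[d==0]=np.nan
    np.savez('pics/'+f+'.npz',p=p,W=W); return p,W
E
python3 -c "
from h import *
print(arm.state())
grab('scene','s1');grab('top','t1')
a=cv2.imread('pics/s1.png');b=cv2.imread('pics/t1.png');print(arm.camera_model('top'),arm.camera_model('scene'))"
```

```text
{'clock': 0.0, 'joints': array([ 1.06445925e+00,  5.28484011e-01,  1.43389314e+00, -3.18366061e-05,
        1.18138098e+00, -1.78495813e-01]), 'qd': array([ 0.00047755,  0.00042425, -0.00108205, -0.00039749,  0.00083934,
        0.0011544 ]), 'tau': array([-1.07222811e-03, -4.40037954e+01, -1.76596802e+01,  6.33649249e-02,
        5.80900535e-02, -1.55039261e-04]), 'position': array([0.20087018, 0.59107391, 0.22156358]), 'tcp_rot': array([-0.51253556, -3.09879132,  0.00321885]), 'force': array([0.31244716, 0.22633167, 0.31788548]), 'moment': array([ 0.0370169 , -0.00938575,  0.00903104]), 'grasp_force': 0.0, 'grip_width': 0.08715783073679696}
{'fov_y': 49.26255630119291, 'cx': 252.9341611080268, 'cy': 198.0578159433227, 'rvec': array([ 2.17099136, -2.16312788,  0.08788194]), 'tvec': array([-0.01295404,  0.53949437,  1.51877933])} {'fov_y': 57.136168385238264, 'cx': 254.52817463467227, 'cy': 191.33788449293093, 'rvec': array([ 1.99519228,  1.61935022, -0.57815003]), 'tvec': array([-0.07950696, -0.35244411,  1.42526188])}
```

View pics/s1.png

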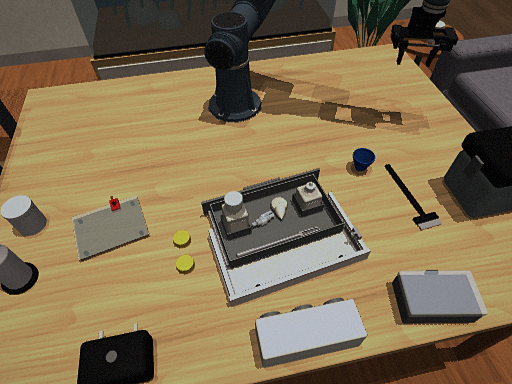

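View pics/t1.png

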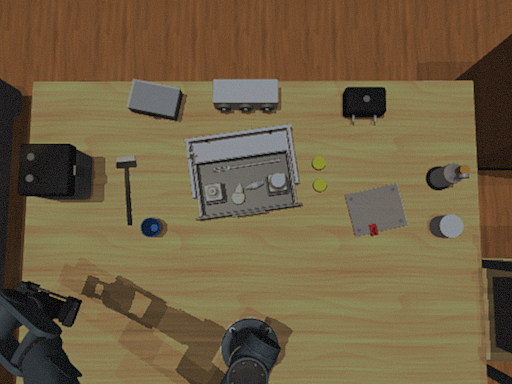

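The taller bottle with the white cap is at top px (278,180), scene px (233,200). The dropper bottle is at top px (213,190), and the tray's front runs from about (202,218) to (300,205) in the top picture. Next I'll measure them.

```bash
python3 -c "
from h import *
for f in('s1','t1'):
    z=np.load('pics/'+f+'.npz');W=z['W'];Z=W[...,2]
    X,Y=W[...,0],W[...,1]
    roi=(X>.3)&(X<.9)&(abs(Y)<.35)
    m=roi&(Z>.145)&(Z<.19); q=W[m]; c=np.median(q,0); q=q[np.hypot(*(q-c)[:,:2].T)<.035]
    t=q[q[:,2]>np.percentile(q[:,2],60)-.003]
    print(f,'cap',len(t),t.min(0),t.max(0),cv2.minEnclosingCircle(t[:,:2].astype(np.float32)),np.median(t,0))
    # front: nearest x by y
    m=roi&(Z>.05)&(Z<.075)
    for y in np.arange(-.24,.26,.03):
        s=m&(abs(Y-y)<.006)
        if s.sum(): 
            i=W[s]; k=i[:,0].argmin(); print('y%.2f xmin %.3f z %.3f'%(y,i[k,0],i[k,2]), 'n',len(i), end=' | ')
    print()
b=cv2.imread('pics/t1.png')[110:230,170:320];cv2.imwrite('pics/t1c.png',cv2.resize(b,None,fx=5,fy=5,interpolation=2))
"
```

```text
s1 cap 220 [ 0.56651688 -0.12088665  0.15710675] [ 0.61651783 -0.07249344  0.1638111 ] ((0.5913314819335938, -0.0978582352399826), 0.025546690449118614) [ 0.59326725 -0.09677882  0.15984416]
y-0.18 xmin 0.514 z 0.068 n 21 | y-0.15 xmin 0.510 z 0.066 n 67 | y-0.12 xmin 0.505 z 0.069 n 62 | y-0.09 xmin 0.618 z 0.066 n 42 | y-0.06 xmin 0.490 z 0.068 n 72 | y-0.03 xmin 0.483 z 0.067 n 44 | y0.00 xmin 0.480 z 0.068 n 72 | y0.03 xmin 0.478 z 0.069 n 57 | y0.06 xmin 0.473 z 0.068 n 42 | y0.09 xmin 0.477 z 0.069 n 67 | y0.12 xmin 0.473 z 0.067 n 67 | y0.15 xmin 0.467 z 0.070 n 57 | y0.18 xmin 0.461 z 0.067 n 79 | y0.21 xmin 0.701 z 0.059 n 13 | 
t1 cap 135 [ 0.56433339 -0.11746197  0.15768843] [ 0.60907252 -0.07015183  0.16735668] ((0.5882235169410706, -0.09412046521902084), 0.02429441176354885) [ 0.58771371 -0.09376913  0.16062019]
y-0.18 xmin 0.511 z 0.065 n 7 | y-0.15 xmin 0.507 z 0.073 n 52 | y-0.12 xmin 0.503 z 0.072 n 16 | y-0.09 xmin 0.500 z 0.072 n 26 | y-0.06 xmin 0.493 z 0.068 n 60 | y-0.03 xmin 0.482 z 0.074 n 29 | y0.00 xmin 0.478 z 0.075 n 53 | y0.03 xmin 0.474 z 0.073 n 39 | y0.06 xmin 0.471 z 0.073 n 27 | y0.09 xmin 0.471 z 0.065 n 35 | y0.12 xmin 0.467 z 0.069 n 43 | y0.15 xmin 0.463 z 0.072 n 27 | y0.18 xmin 0.460 z 0.072 n 46 | y0.21 xmin 0.544 z 0.052 n 8 | y0.24 xmin 0.709 z 0.056 n 2 |
```

View pics/t1c.png

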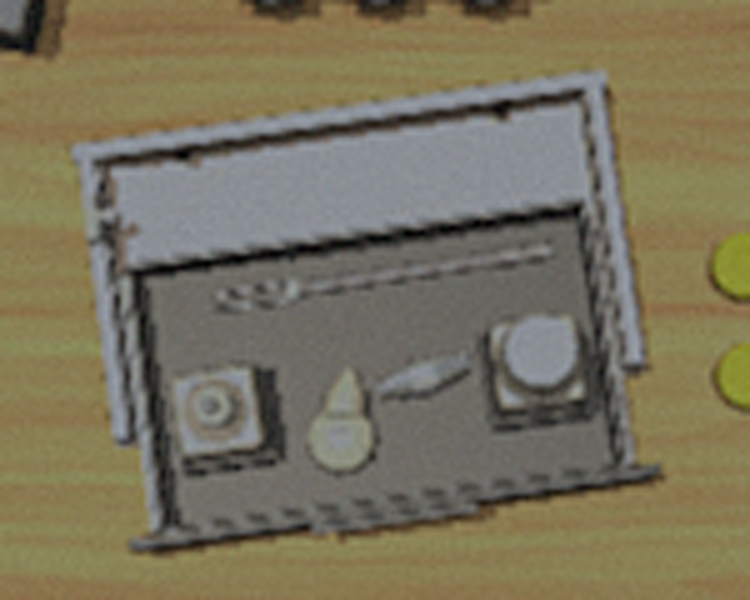

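```bash
for i in 1 2; do :; done; python3 -m jog '[[0.018,-0.05,0,0.04,0],[0.018,-0.05,0,0.04,0],[0.018,-0.05,0,0.04,0],[0.018,-0.05,0,0.04,0],[0.018,-0.05,0,0.04,0]]' 20
python3 -m jog '[[0.018,-0.05,0,0.04,0],[0.018,-0.05,0,0.04,0],[0.018,-0.05,0,0.04,0],[0.018,-0.05,0,0.04,0],[0.018,-0.05,0,0.04,0]]'
python3 -m jog '[[0.018,-0.05,0,0.04,0],[0.018,-0.05,0,0.04,0],[0.018,-0.05,0,0.04,0],[0.018,-0.05,0,0.04,0],[0.018,-0.05,0,0.04,0]]'
```

```text
clock: 0.72
position: [0.2733, 0.3902, 0.2223]
tcp_rot: [-0.266, -3.13, 0.001]
force: [0.0, 0.0, -0.7]
grip_width: 0.0451
grasp_force: 0.0
clock: 1.35
position: [0.3453, 0.1904, 0.2225]
tcp_rot: [-0.02, -3.141, 0.0]
force: [0.1, -0.9, 0.8]
grip_width: 0.0018
grasp_force: 0.0
clock: 1.98
position: [0.4173, -0.0096, 0.2224]
tcp_rot: [0.226, -3.133, -0.0]
force: [0.4, 0.8, -0.1]
grip_width: 0.0007
grasp_force: 0.0
```

```bash
python3 -m jog '[[0,0.003,-0.054,0,0],[0,0.003,-0.054,0,0],[0,0,-0.054,0,0],[0,0,-0.054,0,0],[0,0,0,0,0]]'
python3 -m jog '[[0.0124,0.0018,0,0,0],[0.0124,0.0018,0,0,0],[0.0124,0.0018,0,0,0],[0.0124,0.0018,0,0,0],[0.0124,0.0018,0,0,0]]'
```

```text
clock: 2.6
position: [0.4149, -0.003, 0.0472]
tcp_rot: [0.224, -3.126, -0.004]
force: [0.6, 0.9, 0.2]
grip_width: 0.0003
grasp_force: 0.0
clock: 3.22
position: [0.4678, 0.0038, 0.0502]
tcp_rot: [-0.225, 3.132, -0.001]
force: [0.4, -0.0, 0.0]
grip_width: 0.0007
grasp_force: 0.8
```

```bash
python3 -m jog '[[0.009,0.0013,0,0,0],[0.009,0.0013,0,0,0],[0.009,0.0013,0,0,0],[0.009,0.0013,0,0,0],[0.009,0.0013,0,0,0]]'
python3 -m jog '[[0.007,0.001,0,0,0],[0.007,0.001,0,0,0],[0.007,0.001,0,0,0],[0.007,0.001,0,0,0],[0,0,0,0,0]]'
```

```text
clock: 3.85
position: [0.5028, 0.0092, 0.0496]
tcp_rot: [0.225, -3.133, -0.001]
force: [-2.6, 0.6, -0.4]
grip_width: 0.0002
grasp_force: 0.9
clock: 4.47
position: [0.5269, 0.0118, 0.05]
tcp_rot: [-0.225, 3.13, -0.002]
force: [0.1, -0.0, 0.8]
grip_width: 0.0003
grasp_force: 0.0
```

```bash
python3 -m jog '[[0.005,0.0007,0,0,0],[0.005,0.0007,0,0,0],[0.005,0.0007,0,0,0],[0.005,0.0007,0,0,0],[0.0,0,0,0,0]]'
python3 -m jog '[[0.004,0.0006,0,0,0],[0.004,0.0006,0,0,0],[0.004,0.0006,0,0,0],[0.004,0.0006,0,0,0],[0,0,0,0,0]]'
```

```text
clock: 5.1
position: [0.5371, 0.0141, 0.0494]
tcp_rot: [0.226, -3.124, -0.001]
force: [-7.6, -4.0, 3.8]
grip_width: 0.0003
grasp_force: 4.1
clock: 5.72
position: [0.5444, 0.0155, 0.0492]
tcp_rot: [0.228, -3.113, -0.001]
force: [-15.9, -9.0, 11.7]
grip_width: 0.0004
grasp_force: 9.0
```

```bash
python3 -c "
from h import *
p,W=grab('top','t2');grab('scene','s2')
b=cv2.imread('pics/t2.png')[110:230,170:320];cv2.imwrite('pics/t2c.png',cv2.resize(b,None,fx=5,fy=5,interpolation=2))
"
```

```text
(no output)
```

View pics/t2c.png

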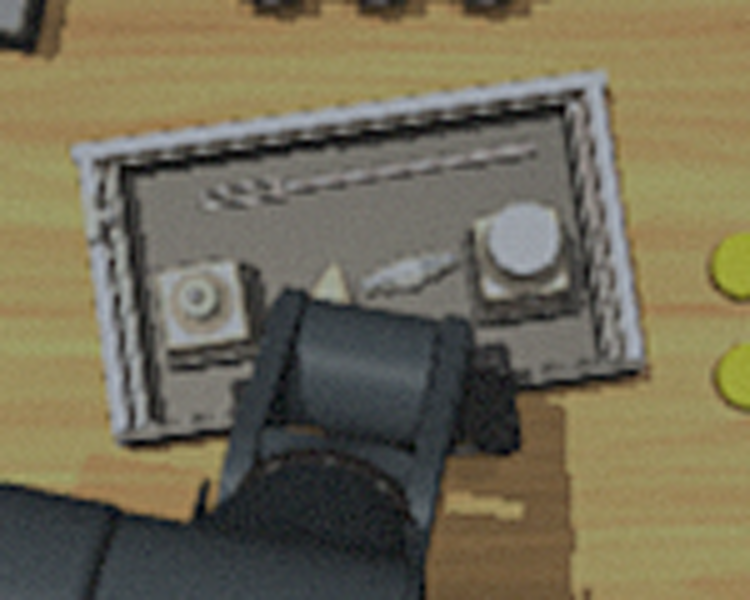

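The tray looks home: its front panel meets both carcass wall ends, at crop px (120,440) and (640,365). I'll back off, rise and check this by measuring.

```bash
python3 -m jog '[[-0.02,-0.003,0,0,0],[-0.05,-0.007,0,0,0],[-0.03,-0.004,0.03,0,0.5],[0,0,0.07,0,1],[0,0,0.07,0,1]]'
python3 -m jog '[[0,0,0.02,-0.2,1],[0,0,0,-0.23,1],[0,0,0,-0.23,1],[-0.01,0,0,-0.1,1],[0,0,0,0,1]]'
python3 -c "
from h import *
grab('top','t3');grab('scene','s3')
for f in('s3','t3'):
    z=np.load('pics/'+f+'.npz');W=z['W'];Z=W[...,2]
    X,Y=W[...,0],W[...,1]
    roi=(X>.5)&(X<.9)&(abs(Y)<.3)
    m=roi&(Z>.145)&(Z<.19)&(Y<-.03)&(X<.72); q=W[m]; c=np.median(q,0); q=q[np.hypot(*(q-c)[:,:2].T)<.035]
    t=q[q[:,2]>np.percentile(q[:,2],60)-.003]
    print(f,'cap',len(t),cv2.minEnclosingCircle(t[:,:2].astype(np.float32)),np.median(t,0))
    m=roi&(Z>.05)&(Z<.075)
    for y in np.arange(-.18,.2,.03):
        s=m&(abs(Y-y)<.006)
        if s.sum(): 
            i=W[s]; k=i[:,0].argmin(); print('y%.2f xmin %.3f z %.3f'%(y,i[k,0],i[k,2]), end=' | ')
    print()
b=cv2.imread('pics/t3.png')[130:220,180:310];b=cv2.resize(b,None,fx=5,fy=5,interpolation=2)
cv2.imwrite('pics/t3c.png',b)
"
```

```text
clock: 6.45
position: [0.4747, 0.005, 0.1873]
tcp_rot: [-0.224, 3.132, 0.0]
force: [0.7, 0.2, -0.3]
grip_width: 0.0227
grasp_force: 0.0
clock: 7.08
position: [0.4664, 0.0052, 0.202]
tcp_rot: [0.705, 3.06, 0.001]
force: [1.0, 0.2, 0.7]
grip_width: 0.0724
grasp_force: 0.0
s3 cap 245 ((0.6689188480377197, -0.08611255139112473), 0.025610800832509995) [ 0.6691067 -0.0854806  0.1598585]
y-0.15 xmin 0.587 z 0.066 | y-0.12 xmin 0.585 z 0.069 | y-0.09 xmin 0.580 z 0.068 | y-0.06 xmin 0.576 z 0.067 | y-0.03 xmin 0.564 z 0.068 | y0.00 xmin 0.560 z 0.068 | y0.03 xmin 0.555 z 0.068 | y0.06 xmin 0.549 z 0.067 | y0.09 xmin 0.556 z 0.071 | y0.12 xmin 0.548 z 0.067 | y0.15 xmin 0.544 z 0.068 | y0.18 xmin 0.541 z 0.069 | 
t3 cap 126 ((0.6637905836105347, -0.08374223113059998), 0.024881688877940178) [ 0.66502565 -0.08374186  0.16079389]
y-0.15 xmin 0.585 z 0.054 | y-0.12 xmin 0.580 z 0.062 | y-0.09 xmin 0.576 z 0.064 | y-0.06 xmin 0.572 z 0.068 | y-0.03 xmin 0.561 z 0.072 | y0.00 xmin 0.557 z 0.072 | y0.03 xmin 0.553 z 0.074 | y0.06 xmin 0.558 z 0.065 | y0.09 xmin 0.755 z 0.051 | y0.12 xmin 0.546 z 0.069 | y0.15 xmin 0.543 z 0.066 | y0.18 xmin 0.537 z 0.051 |
```

View pics/t3c.png

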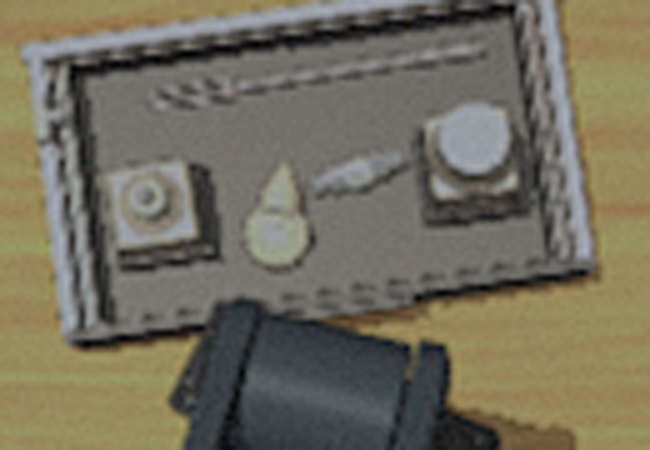

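The cap moved about 77 mm with the tray, the panel sits flush against the carcass, and the final push passed 18 N. I take the tray to be home. Now I'll hover above the cap.

```bash
python3 -m jog '[[0.05,-0.0225,0.01,0,1],[0.05,-0.0225,0.01,0,1],[0.05,-0.0225,0.01,0,1],[0.05,-0.0225,0.01,0,1],[0.05,-0.0225,0.01,0,1]]'
python3 -m jog '[[0,0,0,0,1],[0,0,0,0,1],[0,0,0,0,1],[0,0,0,0,1],[0,0,0,0,1]]'
python3 -c "
from h import *
p,W=grab('wrist','w1')
Z=W[...,2];m=(Z>.15)&(Z<.17)&(np.hypot(W[...,0]-.667,W[...,1]+.085)<.045)
t=W[m];print(len(t),np.median(t,0),cv2.minEnclosingCircle(t[:,:2].astype(np.float32)),t.min(0),t.max(0))
print(arm.state()['joints'])
"
```

```text
clock: 7.8
position: [0.6678, -0.0856, 0.2419]
tcp_rot: [0.704, 3.061, 0.0]
force: [0.9, -0.3, -0.9]
grip_width: 0.0871
grasp_force: 0.0
clock: 8.43
position: [0.6656, -0.0846, 0.242]
tcp_rot: [0.706, 3.061, 0.0]
force: [-0.7, 0.3, 0.8]
grip_width: 0.0871
grasp_force: 0.0
3179 [ 0.66623502 -0.08317963  0.16009074] ((0.6681882739067078, -0.08403299748897552), 0.024939659982919693) [ 0.64329213 -0.10860272  0.15003193] [ 0.692818   -0.05940925  0.16232811]
[-2.92669401e-01  5.72997110e-01  1.28635614e+00 -1.96188033e-05
  1.28214508e+00 -1.41028736e+00]
```

View pics/w1.png

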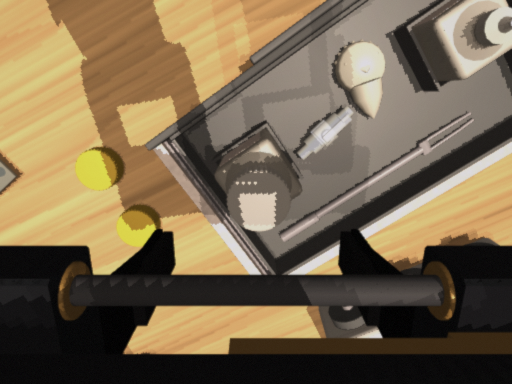

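The cap is seen close at wrist px (258,205), and its centre measures (0.668, -0.084) with its top at z≈0.160. Next I descend and grip.

```bash
python3 -m jog '[[0.003,0.001,-0.034,0,1],[0,0,-0.034,0,1],[0,0,-0.034,0,1],[0,0,-0.035,0,1],[0,0,0,0,1]]' 45
python3 -m jog '[[0,0,0,0,1],[0,0,0,0,0],[0,0,0,0,0],[0,0,0,0,0],[0,0,0,0,0]]'
python3 -m jog '[[0,0,0,0,0],[0,0,0,0,0],[0,0,0,0,0],[0,0,0,0,0],[0,0,0,0,0]]'
```

```text
clock: 9.1
position: [0.6664, -0.0836, 0.1297]
tcp_rot: [-0.705, -3.056, -0.001]
force: [-1.2, -0.1, -0.9]
grip_width: 0.087
grasp_force: 0.0
clock: 9.72
position: [0.6685, -0.0842, 0.1324]
tcp_rot: [0.706, 3.061, -0.0]
force: [0.5, -0.1, -0.1]
grip_width: 0.055
grasp_force: 0.0
clock: 10.35
position: [0.6684, -0.0841, 0.1322]
tcp_rot: [0.706, 3.061, -0.0]
force: [-1.1, -0.3, 1.9]
grip_width: 0.0482
grasp_force: 45.0
```

```bash
python3 -m jog '[[0,0,-0.003,0,0],[0,0,-0.003,0,0],[0,0,-0.003,0,0],[0,0,0,0,0],[0,0,0,0,0]]'
python3 -m jog '[[0,0,-0.003,0,0],[0,0,-0.003,0,0],[0,0,0,0,0],[0,0,0,0,0],[0,0,0,0,0]]'
```

```text
clock: 10.98
position: [0.6688, -0.0842, 0.1275]
tcp_rot: [0.706, 3.059, -0.0]
force: [-3.4, 1.3, 12.5]
grip_width: 0.0486
grasp_force: 45.0
clock: 11.6
position: [0.67, -0.0843, 0.127]
tcp_rot: [0.704, 3.056, -0.001]
force: [-7.8, 1.3, 28.3]
grip_width: 0.0484
grasp_force: 45.0
```

The cap has bottomed: it is 5 mm down at 28 N. Now I turn it.

```bash
python3 -m jog '[[0,0,0,0.19,0],[0,0,0,0.19,0],[0,0,0,0.19,0],[0,0,0,0.19,0],[0,0,0,0.19,0]]'
python3 -m jog '[[0,0,0,0.19,0],[0,0,0,0.19,0],[0,0,0,0,0],[0,0,0,0,0],[0,0,0,0,0]]'
```

```text
clock: 12.22
position: [0.6706, -0.084, 0.1268]
tcp_rot: [-0.464, 3.1, -0.003]
force: [-6.3, 2.4, 26.5]
grip_width: 0.0485
grasp_force: 45.0
clock: 12.85
position: [0.6705, -0.0839, 0.1268]
tcp_rot: [-0.915, 2.999, -0.005]
force: [-6.7, 3.0, 26.8]
grip_width: 0.0482
grasp_force: 45.0
```

```bash
python3 -m jog '[[0,0,0.006,0,0],[0,0,0.006,0,0],[0,0,0.006,0,0],[0,0,0.007,0,0],[0,0,0,0,0]]'
python3 -c "
from h import *
print(arm.state()['force'],arm.state()['moment'],arm.state()['position']);p,W=grab('wrist','w2')"
```

```text
clock: 13.48
position: [0.6681, -0.0842, 0.1398]
tcp_rot: [0.915, -3.005, -0.0]
force: [0.2, -0.4, -0.1]
grip_width: 0.0482
grasp_force: 45.0
[ 0.20405529 -0.41097849 -0.08821744] [0.06007824 0.00853851 0.01064738] [ 0.66810771 -0.08424222  0.13980111]
```

View pics/w2.png

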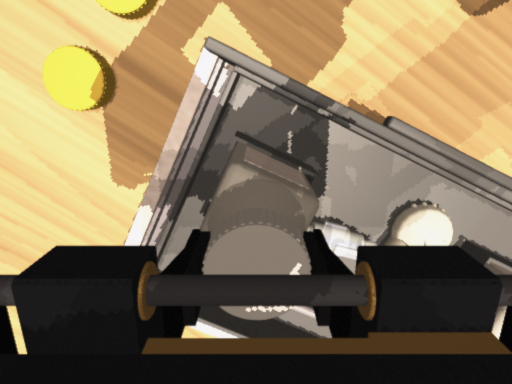

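The held cap is at px (257,265). The wrist carries no bottle weight (about 0 N), so the cap is free. I'll raise it the rest of the way.

```bash
python3 -m jog '[[0,0,0.02,0,0],[0,0,0.022,0,0],[0,0,0.022,0,0],[0,0,0.022,0,0],[0,0,0.02,0,0]]'
python3 -m jog '[[0,0,0,0,0],[0,0,0,0,0],[0,0,0,0,0],[0,0,0,0,0],[0,0,0,0,0]]'
python3 -c "
from h import *
p,W=grab('scene','s4')
b=cv2.imread('pics/s4.png')[140:300,180:390];cv2.imwrite('pics/s4c.png',cv2.resize(b,None,fx=3.7,fy=3.7,interpolation=2))
X,Y,Z=W[...,0],W[...,1],W[...,2]
m=(X>.5)&(X<.62)
for y in np.arange(-.15,.2,.03):
    s=m&(abs(Y-y)<.006)&(Z>.05)&(Z<.075)
    if s.sum(): print('%.2f %.3f'%(y,X[s].min()),end=' | ')
m=(np.hypot(X-.668,Y+.084)<.03)&(Z>.08)&(Z<.17);print(m.sum(),np.percentile(Z[m],[50,90,99]),W[m&(Z>.138)].mean(0))
"
```

```text
clock: 14.15
position: [0.6686, -0.0842, 0.2267]
tcp_rot: [-0.915, 3.004, -0.001]
force: [-0.4, -1.0, -0.8]
grip_width: 0.0483
grasp_force: 45.0
clock: 14.78
position: [0.6682, -0.0841, 0.2244]
tcp_rot: [0.915, -3.005, -0.001]
force: [-0.5, -0.1, 0.5]
grip_width: 0.0483
grasp_force: 45.0
-0.15 0.589 | -0.12 0.585 | -0.09 0.580 | -0.06 0.577 | -0.03 0.564 | 0.00 0.560 | 0.03 0.555 | 0.06 0.549 | 0.09 0.555 | 0.12 0.548 | 0.15 0.545 | 0.18 0.543 | 408 [0.12936117 0.14750178 0.14906595] [ 0.67028452 -0.08611131  0.14628293]
```

View pics/s4c.png

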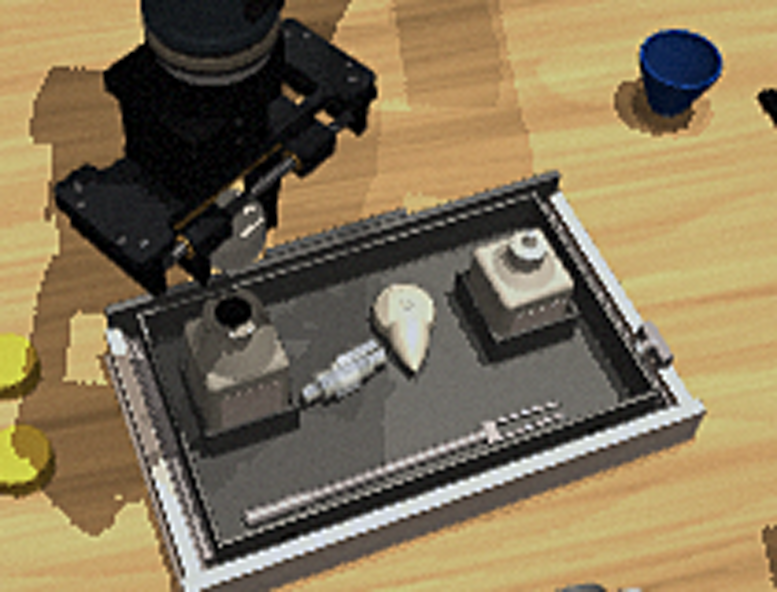

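The open bottle stands upright in its well with its mouth at crop px (233,312), the rim at z≈0.148. The cap is held level above it at z≈0.24, and the tray is home with everything else in place. I'll hand in now.

```bash
python3 -c "
from cell import arm
print(arm.hand_in())"
```

```text
the job is handed in; nothing more can be done
None
```

I pushed the tray home, unlocked the cap and lifted it off, and handed the job in at about 15 s of the 48 s allowed; the cap is held level about 95 mm above the open, upright bottle, though the hand-in returned no verdict.

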